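# Add a slotted mass to a dead-weight bonding press

### The arm

A 7-joint arm with a two-finger parallel gripper is mounted at the origin on the work surface. World frame = base frame: x ahead of the robot, y to its left, z up, the work surface at z = 0. Lengths are in m, angles in rad, forces in N, time in s.
With the tool pointing down it reaches from about 0.35 to 0.9 m from the base axis. Payload 19.9 kg.
Tool frame: the origin (TCP) lies midway between the tips of the shut fingers; the grasp point (between the pads) lies 19 mm behind it; x points along the fingers, z is the direction in which the jaws open and shut, and the axes are right-handed (so a half turn about x gives the same grasp; the last joint's range is limited). The gripper opens to 85 mm and grips with 20 to 120 N. Pads are 22 mm wide; open, the fingers measure 114 mm over their backs; the gripper's body (76 mm by 85 mm) begins 54 mm behind the grasp point. The pads swing forward as they close: fully open they stand 13 mm farther back than shut.
Start: joints at [-1.258, 0.417, -0.01, 1.614, 0.005, 1.111, -0.053], TCP at [0.217, 0.586, 0.231] pointing down, gripper open.
Joint ranges: [-2.81, 2.81], [-0.39, 2.02], [-1.27, 1.25], [0.06, 2.57], [-1.19, 4.33], [0.19, 2], [-2.82, 2.82]. Speed limits (rad/s): [1.89, 1.89, 2.39, 2.39, 3.01, 3.01, 3.01].

### API

Orientations are given as [roll, pitch, yaw] about the fixed x, y, z axes, in that order (R = Rz(yaw) Ry(pitch) Rx(roll)).
In Python, from cell import readout, optics, manip gives the robot as it stands. The module is installed in compiled form; this text tells all that it offers.
- The arm moves only by the tool servo_tool, never from a script. Its argument "plan" is a list of rows, each a list of 3 entries, a list of its own where there are three numbers: the opening, from -1 (shut) to 1 (fully open), so that 0 is half open, then the shift along the world's x, y, z in cm, then the turn, a rotation vector about the world's x, y, z in rad. A call has 1 to 20 rows; each row is the pose to reach, as a shift and turn from the pose commanded when the call began; what a row does not reach only later rows make up. A row lasts 1/10 s, in which the tool goes at most 50 mm and 8.59 degrees, less where a joint would pass 70% of its speed; a pose out of reach is approached as far as the arm can. A call with a gripper value outside its range is refused whole. The fingers move at their own pace and stop on an object; "squeeze" is the grip in N (left out, the last holds). Time passes only in rows, so rows that repeat a pose let the fingers close. It gives the time, the measured TCP pose, the force and the opening at its end, in the units of the state.
- readout.get_obs(): the state, without advancing time (a new reading comes with each control period).
- optics.capture(name): name is "side" or "top" or "wrist"; returns the picture (384x512x3 uint8, red, green, blue); there is no depth.
- optics.get_calibration(name): a dict with "intrinsics" (3x3 intrinsics, pixels), "extrinsics" (4x4, takes a point from camera to world coordinates). Camera axes: x right, y up, looking along -z (the intrinsics and any distortion apply to the point x, -y, -z); pixel columns grow to the right and rows downward; lengths in m; the calibration is good to about 2 mm. A picture is of the moment at which its call begins: read the wrist's pose just before it. get_calibration takes no time and is no camera call; for the wrist camera it gives the pose at the moment of the call.
- manip.sign_off(): hands the job in, once; it reports no verdict.
The state is a dict: "time_s": time; "joints": joint angles; "joint_vel": joint speeds; "joint_efforts": joint torques, N m; "position": TCP position; "orientation": TCP orientation; "force": force on the tool from outside, world axes, zero at the start; "torque": the same for the moment, N m; "opening": finger opening in m.
Only numpy, scipy, OpenCV 4.12 (cv2) and the standard library are available. Lean on these libraries where they do the work, as an engineer would, in place of code of your own. Each camera call takes 0.05 s, during which the arm holds its last target.

### The job

The heat sink on the board in the dead-weight press needs one more mass while its bond sets. Take the large slotted mass from the cork-lined board, the same size as the one already on the press, slide it sideways onto the stem under the knob until the stem is at the end of its slot, turn it until its slot is on the side directly opposite to the slot of the mass below, and leave it lying flat on that mass. Go gently: do not shove the stem aside or bear down on the press, and leave everything else where it is.

Things in the scene. Friction and masses are not known exactly. Their poses are not given: they have to be found in the camera images.
- mass_center (a point): centre (half-way up) of the loose large slotted mass: plain steel disc 60 mm across, 12 mm thick, about 0.25 kg, lying flat on the cork of the weight board; slot 8 mm wide from 3 mm behind its centre straight out to the rim, open towards its own +x; its z is up. Grip it across its round sides, square to the slot, so that no finger closes the slot
- slot_mouth (a point): the middle of the open mouth of that mass's slot, on its rim, 30 mm from its centre along its own +x, half-way up; same axes as mass_center
- head_mark (a point): fixed point of the press's bracket at the height of the lower mass's top, 129 mm above the bench, with the axes of press. The head with stem and lower mass was set by hand over the part and clamped, so the stem stands upright up to 9 mm from this point along x and 6 mm along y (its height is exact): the stem must be found by feel or sight
- lower_mass (a joint): turn in rad, counter-clockwise from above, of the slotted mass already on the stem (the same steel disc, 60 mm across, 12 mm thick, fully home on a pan 48 mm across); at 0 its slot opens straight towards the upright, press +y. It turns stiffly on the stem (0.04 N m). Its slot and the loose mass's slot clear the stem by 1 mm a side; lower_back is its rim point opposite its slot
- press: dead-weight press fixed to the bench, base 160 x 200 mm; origin on the bench below head_mark. Its aluminium upright, 80 mm wide (x), has its face 60 mm from the origin towards this body's +y and its top 160 mm above the bench, so a mass cannot come in from there; the other three sides are open. More than 6 N of the mass against the stem, or 15 N on any part of the press, is too much
- bracket_end (a point): middle of the top of the bracket's end, 28 mm below head_mark, under the stem, same axes. The stem is a steel rod 6 mm thick, 25 mm of it free between the lower mass's top and the knob at its end (14 mm across, 9 mm high), so a mass goes on only sideways. It runs in a rubber-mounted guide and yields 1 mm per 5 N sideways or 4 N down, and springs back
- weight_board: fixed wooden board 92 x 285 mm, 14 mm high with its cork lining; the loose slotted masses lie in a row along its y, 88 mm apart, in any order; origin under its centre
- mid_mass_center (a point): centre of a smaller slotted mass, 44 mm across and 10 mm thick, on the board; leave it
- small_mass_center (a point): centre of the smallest slotted mass, 34 mm across and 8 mm thick, on the board; leave it
- spool: solder spool 54 mm across, 36 mm high, beside the press; leave it; origin under its centre
- flux_jar: small jar 42 mm across, 42 mm high, beside the press; leave it; origin under its centre
- screwdriver: screwdriver about 190 mm long lying on the bench along its own x; leave it
- brush: flat brush 170 mm long lying on the bench along its own x; leave it
- cutters: side cutters 110 mm long lying on the bench along their own x; leave them
Things that resemble listed ones, but are neither listed nor needed, are in the scene too. Leave any turquoise look-alike of the part that bears mass_center alone.

How it is judged:
On the way, in this order (a step that is already met when the one before it is completed fails the run):
1. the large mass is lifted off the weight board (height (world z) of mass_center above 0.06 m), for 0.1 s.
2. it has been slid onto the stem, between the lower mass and the knob (horizontal distance between mass_center and stem below 0.006 m and height (world z) of mass_center between 0.131 and 0.155 m), for 0.1 s.
At the end, for the whole second after the job is handed in: the large mass lies flat on the lower mass, at rest, its centre within 3 mm of the stem's axis (the stem at the end of its slot), its slot directly opposite to the lower mass's slot to within about 30 degrees, and everything else is within 20 mm of where it was (horizontal distance between mass_center and stem below 0.003 m and height (world z) of mass_center between 0.131 and 0.139 m and contact force between mass and lower_mass above 1 N and angle between mass_center's own z axis and vertical below 0.05 rad and horizontal distance between slot_mouth and lower_back below 0.0155 m and linear speed of mass below 0.02 m/s and distance of each of mid_mass_center, small_mass_center, spool, flux_jar, screwdriver, brush, cutters from where it was at the start of the episode below 0.02 m); the robot touches nothing.
It fails at once if the mass is pushed against the stem with more than 6 N (contact force between mass and stem above 6 N).
It fails at once if the mass is pressed or dropped on the press with more than 15 N (contact force between mass and press above 15 N).
It fails at once if the robot's arm or fingers push the press with more than 15 N (contact force between any of the arm, the fingers and press above 15 N).
It fails at once if another mass, the spool, jar, screwdriver, brush or cutters is shifted by more than 20 mm (distance of any of mid_mass_center, small_mass_center, spool, flux_jar, screwdriver, brush, cutters from where it was at the start of the episode above 0.02 m).
It also fails if it takes over 61 s, if anything falls off the work surface, if the arm or the gripper's body presses on something with over 40 N, if the wrist force passes 120 N, or if a joint passes its speed limit or range.

## Working session

There is one attempt and no reset: what is moved stays moved. The work goes in short steps, Python scripts to look and compute and a tool call to move; the robot and the scene stay as the last step left them, time stands still between calls to the robot, and variables do not carry over. Pictures are saved under pics/ and viewed, and the job is handed in when it is done.

Besides the shell and the picture viewer there is one more tool, called after "Request:" as name([rows], argument=value, ...), one row to a line, values as JSON. servo_tool: Moves the arm, as the interface text tells. Its arguments: {"type":"object","properties":{"plan":{"type":"array","items":{"type":"array"}},"squeeze":{"type":"number"}},"required":["plan"]}

```bash
mkdir -p pics; python3 - <<'E'
from cell import readout, optics
import cv2
o=readout.get_obs(); print(o)
for n in ["side","top","wrist"]:
    c=optics.get_calibration(n); print(n,c)
    im=optics.capture(n); cv2.imwrite(f"pics/{n}0.png",cv2.cvtColor(im,cv2.COLOR_RGB2BGR))
E
```

```text
{'time_s': 0.0, 'joints': array([-1.25849237,  0.41799599, -0.01030097,  1.61418906,  0.00471207,
        1.11069217, -0.05299711]), 'joint_vel': array([-0.00102115,  0.00070997, -0.00045138,  0.00089167, -0.00030541,
       -0.00048193,  0.00015791]), 'joint_efforts': array([ 1.60110973e-03, -8.64427042e+01,  6.79534860e-01, -4.34884894e+01,
        1.91053050e-02,  7.33684399e-03,  4.37456578e-06]), 'position': array([0.21643449, 0.58595   , 0.23064028]), 'orientation': array([-3.05846593,  1.56953521, -1.84145886]), 'force': array([-0.46608795, -0.90611267,  0.07638221]), 'torque': array([-0.01853177,  0.03942664, -0.03263327]), 'opening': 0.08557399895642491}
side {'intrinsics': array([[425.64129099,   0.        , 254.09129789],
       [  0.        , 425.64129099, 198.81931286],
       [  0.        ,   0.        ,   1.        ]]), 'extrinsics': array([[-0.9211289 ,  0.23871556, -0.30746777,  0.25726765],
       [-0.38919663, -0.55081125,  0.73833119,  0.71145382],
       [ 0.00689443,  0.79976362,  0.60027545,  0.70010365],
       [ 0.        ,  0.        ,  0.        ,  1.      
[... 176 characters left out ...]
]]), 'extrinsics': array([[-0.02334878,  0.99036436, -0.13650376,  0.41978643],
       [-0.99880326, -0.02897821, -0.03939928, -0.05713041],
       [-0.04297528,  0.13542048,  0.98985576,  0.92430307],
       [ 0.        ,  0.        ,  0.        ,  1.        ]])}
wrist {'intrinsics': array([[333.57254884,   0.        , 257.03570784],
       [  0.        , 333.57254884, 189.82955247],
       [  0.        ,   0.        ,   1.        ]]), 'extrinsics': array([[ 0.34632402, -0.88696573, -0.30553474,  0.13862033],
       [ 0.93811333,  0.32683282,  0.1145587 ,  0.61578656],
       [-0.00175086, -0.32630064,  0.94526442,  0.37242931],
       [ 0.        ,  0.        ,  0.        ,  1.        ]])}
```

View pics/side0.png

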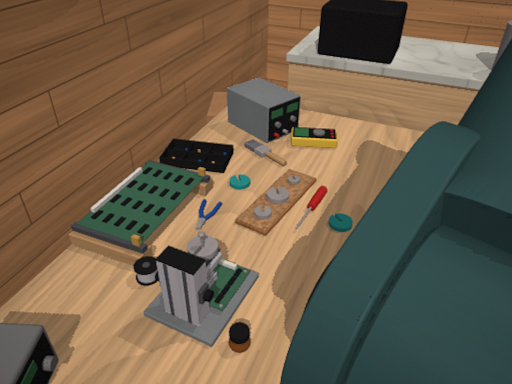

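View pics/top0.png

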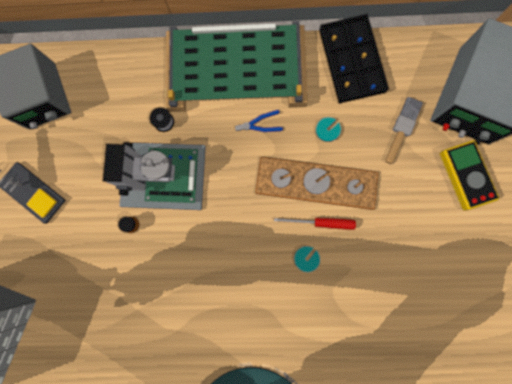

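View pics/wrist0.png

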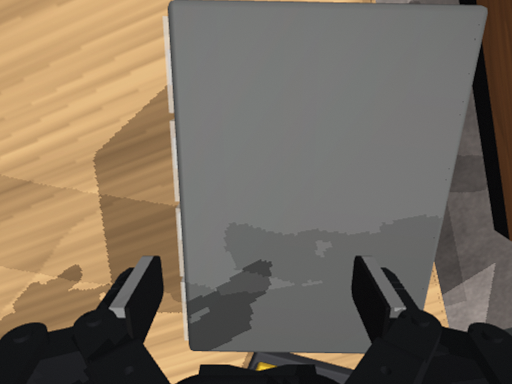

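The top view shows the cork board at about (318,182) with three grey discs: (282,178), (317,181) and (355,186). The press is at about (155,175). The two turquoise discs at (329,129) and (307,259) are look-alikes to leave alone. The middle grey disc looks the largest, so I'll enlarge it to confirm.

```bash
python3 - <<'E'
import cv2
im=cv2.imread("pics/top0.png")
a=cv2.resize(im[145:220,245:390],None,fx=5,fy=5,interpolation=cv2.INTER_CUBIC); cv2.imwrite("pics/c1.png",a)
a=cv2.resize(im[125:225,95:215],None,fx=6,fy=6,interpolation=cv2.INTER_CUBIC); cv2.imwrite("pics/c2.png",a)
im=cv2.imread("pics/side0.png")
a=cv2.resize(im[225:345,140:265],None,fx=5,fy=5,interpolation=cv2.INTER_CUBIC); cv2.imwrite("pics/c3.png",a)
E
```

```text
(no output)
```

View pics/c1.png

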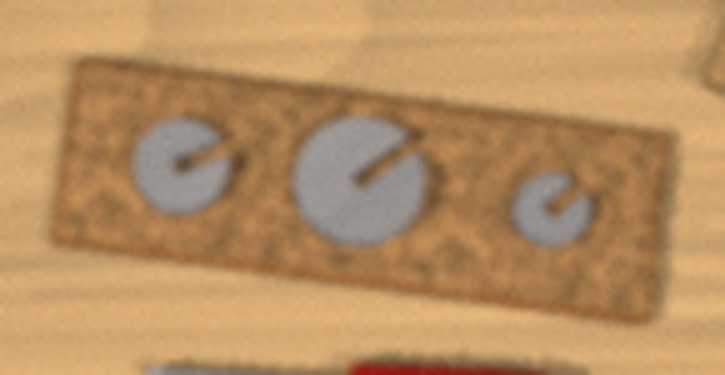

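View pics/c2.png

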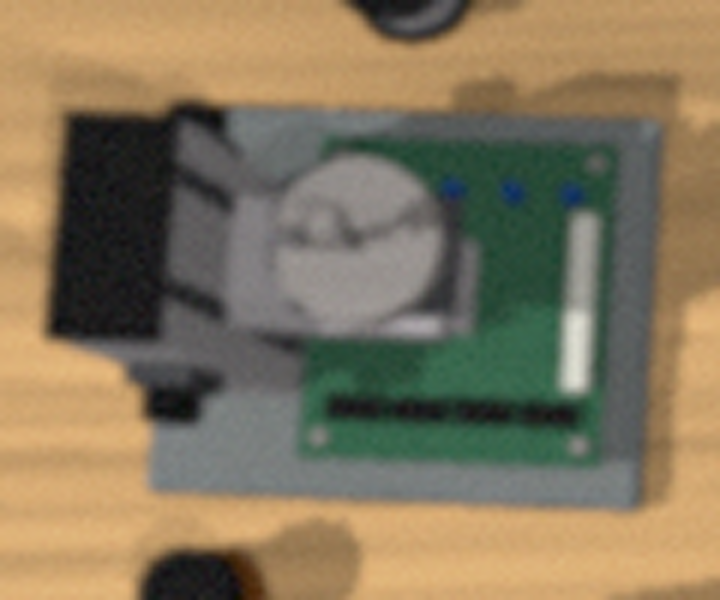

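View pics/c3.png

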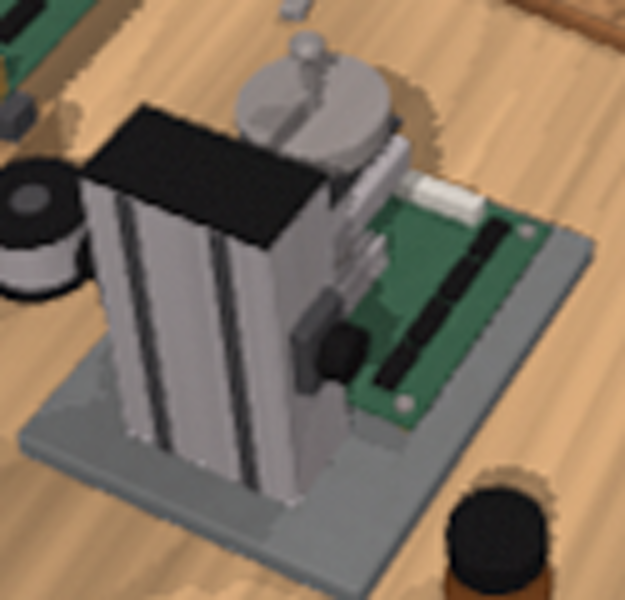

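In the crop, the middle disc is the loose large mass. It is about 27 px across, against 20 and 16 px for the others, and it is plain grey, so not one of the turquoise look-alikes. Its slot opens up and to the right. The slot of the lower mass on the press opens left, towards the upright. Next I'll measure both.

```bash
cat > h.py <<'E'
import numpy as np, cv2
from cell import readout, optics
def cam(n):
    c=optics.get_calibration(n); return c["intrinsics"],c["extrinsics"]
def ray(kc,u,v):
    K,E=kc; d=np.array([(u-K[0,2])/K[0,0],-(v-K[1,2])/K[1,1],-1]); return E[:3,3],E[:3,:3]@d
def plane(kc,u,v,z):
    o,d=ray(kc,u,v); return o+d*(z-o[2])/d[2]
def proj(kc,p):
    K,E=kc; q=E[:3,:3].T@(np.asarray(p)-E[:3,3]); return np.array([K[0,2]+K[0,0]*q[0]/-q[2],K[1,2]+K[1,1]*q[1]/q[2]])
def tri(k1,p1,k2,p2):
    o1,d1=ray(k1,*p1);o2,d2=ray(k2,*p2)
    s=np.linalg.lstsq(np.c_[d1,-d2],o2-o1,rcond=None)[0]
    a=o1+d1*s[0];b=o2+d2*s[1];return (a+b)/2,np.linalg.norm(a-b)
def snap(n,f):
    k=cam(n); im=cv2.cvtColor(optics.capture(n),cv2.COLOR_RGB2BGR); cv2.imwrite("pics/"+f,im); np.savez("pics/"+f[:-4]+".npz",K=k[0],E=k[1]); return k,im
def load(f):
    z=np.load("pics/"+f+".npz"); return (z["K"],z["E"]),cv2.imread("pics/"+f+".png")
E
python3 - <<'E'
from h import *
k=cam("top"); im=cv2.imread("pics/top0.png")
S=6
roi=cv2.resize(im[140:225,245:390],None,fx=S,fy=S,interpolation=cv2.INTER_CUBIC)
hsv=cv2.cvtColor(roi,cv2.COLOR_BGR2HSV)
m=((hsv[...,1]<60)&(hsv[...,2]>110)).astype(np.uint8)
cs,_=cv2.findContours(m,cv2.RETR_EXTERNAL,cv2.CHAIN_APPROX_NONE)
for c in cs:
    if cv2.contourArea(c)<2000: continue
    (x,y),r=cv2.minEnclosingCircle(c)
    tof=lambda a,b:((a+.5)/S-.5+245,(b+.5)/S-.5+140)
    P=plane(k,*tof(x,y),.026)
    h=cv2.convexHull(c,returnPoints=False); d=cv2.convexityDefects(c,h)
    b=d[np.argmax(d[:,0,3])][0]; far=c[b[2]][0]; mo=(c[b[0]][0]+c[b[1]][0])/2
    F=plane(k,*tof(*far),.026);M=plane(k,*tof(*mo),.026)
    E=plane(k,*tof(x+r,y),.026)
    print(tof(x,y),r/S,"P",P.round(4),"R",np.linalg.norm(E-P).round(4),"slotdeg",np.degrees(np.arctan2(*(M-P)[[1,0]])),np.degrees(np.arctan2(*(M-F)[[1,0]])))
# press base corners rough
for u,v in [(95+150/6,125+490/6),(95+635/6,125+505/6),(95+660/6,125+120/6)]:
    print("base",plane(k,u,v,.01).round(3))
ks=cam("side"); 
t=(95+325/6,125+225/6); s=(140+308/5,225+45/5)
print("knob",tri(k,t,ks,s))
t=(95+360/6,125+240/6); s=(140+315/5,225+108/5)
print("lowertop",tri(k,t,ks,s))
for u,v in [(50,330),(160,338),(75,115)]: print("uptop",plane(k,95+u/6,125+v/6,.16).round(3))
E
```

```text
(293.75, 220.5) 19.872701009114582 P [ 0.4643 -0.1097  0.026 ] R 0.0458 slotdeg 144.4223633044523 -101.92403844613537
(354.9641621907552, 186.66666666666666) 7.789866765340169 P [ 0.5392 -0.2546  0.026 ] R 0.0179 slotdeg -51.04270149800576 -56.305508908128445
(280.804936726888, 177.71915435791016) 9.502545674641928 P [ 0.5655 -0.083   0.026 ] R 0.0223 slotdeg -67.79756925917529 -68.31686228837225
(316.3333333333333, 180.8205134073893) 13.175004323323568 P [ 0.5556 -0.1659  0.026 ] R 0.0306 slotdeg -57.56451034109315 -58.4147229181826
base [0.509 0.306 0.01 ]
base [0.498 0.11  0.01 ]
base [0.655 0.099 0.01 ]
knob (array([0.58323594, 0.18852121, 0.1589877 ]), np.float64(0.0009012833361019252))
lowertop (array([0.58428173, 0.18673662, 0.12445714]), np.float64(0.0019171849110227806))
uptop [0.55  0.283 0.16 ]
uptop [0.546 0.245 0.16 ]
uptop [0.625 0.276 0.16 ]
```

The mass centre is about (0.556, -0.166) with its slot at -58°, and R = 30.6 mm agrees with the given 30. The stem is near (0.583, 0.188). Next, the tool's yaw and the hover move.

```bash
python3 - <<'E'
from h import *
from scipy.spatial.transform import Rotation as R
o=readout.get_obs(); M=R.from_euler('xyz',o['orientation']).as_matrix(); print(M.round(3))
z=M[:,2]; print("open axis deg",np.degrees(np.arctan2(z[1],z[0])), "j",o['joints'].round(3), o['time_s'])
kc=cam('wrist'); E=kc[1]; print("cam offset in tool", (M.T@(E[:3,3]-o['position'])).round(4), "look in tool",(M.T@-E[:3,2]).round(3))
E
```

```text
[[-0.    -0.938  0.346]
 [-0.001  0.346  0.938]
 [-1.    -0.    -0.001]]
open axis deg 69.72909925135247 j [-1.258  0.418 -0.01   1.614  0.005  1.111 -0.053] 0.15
cam offset in tool [-0.1417  0.0833  0.0008] look in tool [ 0.945 -0.326 -0.001]
```

Request:
servo_tool([
  [1,[0,0,3],[0,0,0]],
  [1,[6,-6,3],[0,0,0.1]],
  [1,[18,-20,3],[0,0,0.2]],
  [1,[30,-33,3],[0,0,0.3]],
  [1,[36.7,-39.8,3],[0,0,0.3]],
  [1,[36.7,-39.8,3],[0,0,0.3]],
  [1,[36.7,-39.8,3],[0,0,0.3]],
  [1,[36.7,-39.8,3],[0,0,0.3]],
  [1,[36.7,-39.8,3],[0,0,0.3]],
  [1,[36.7,-39.8,3],[0,0,0.3]],
  [1,[36.7,-39.8,3],[0,0,0.3]],
  [1,[36.7,-39.8,3],[0,0,0.3]],
  [1,[36.7,-39.8,3],[0,0,0.3]],
  [1,[36.7,-39.8,3],[0,0,0.3]],
  [1,[36.7,-39.8,3],[0,0,0.3]],
  [1,[36.7,-39.8,3],[0,0,0.3]],
  [1,[36.7,-39.8,3],[0,0,0.3]],
])

```text
time_s: 1.85
position: [0.5831, 0.1892, 0.2614]
orientation: [-0.361, 1.571, 1.158]
force: [0.3, 0.1, -0.3]
opening: 0.0854
```

```bash
python3 - <<'E'
from h import *
o=readout.get_obs(); print(o['time_s'],o['position'],o['orientation'],o['joints'].round(3),o['joint_vel'].round(3))
snap("wrist","w1.png")
E
```

```text
1.85 [0.58307157 0.1891708  0.26138249] [-0.36097681  1.57059102  1.1575171 ] [-0.509  0.373  0.19   1.617 -0.075  1.158  1.217] [ 0.004  0.001  0.004  0.001 -0.001  0.001  0.001]
```

View pics/w1.png

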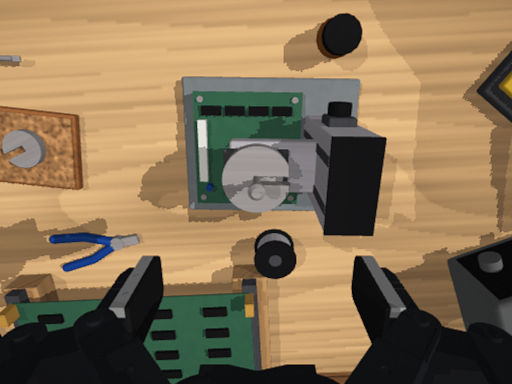

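```bash
python3 - <<'E'
from h import *
k,im=load("w1")
a=cv2.resize(im[130:225,205:325],None,fx=6,fy=6,interpolation=cv2.INTER_CUBIC); cv2.imwrite("pics/c4.png",a)
E
```

```text
(no output)
```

View pics/c4.png

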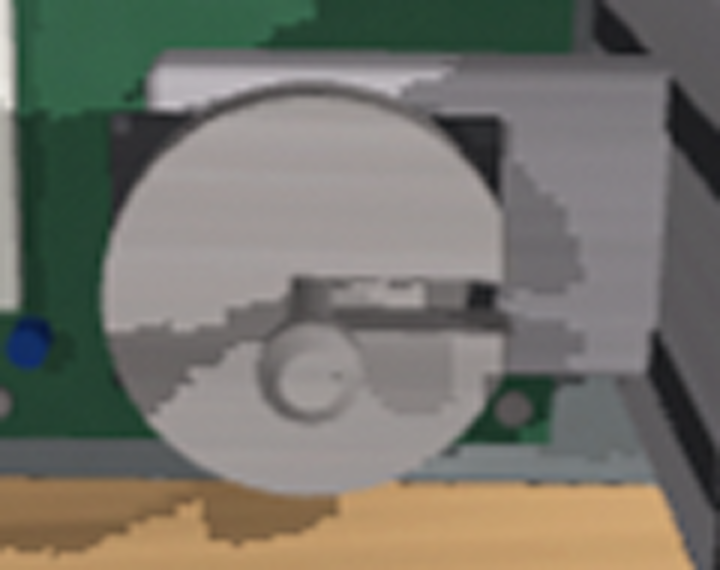

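```bash
python3 - <<'E'
from h import *
k,im=load("w1")
f=lambda x,y,z:plane(k,205+(x+.5)/6-.5,130+(y+.5)/6-.5,z)
pts=np.array([f(*p,.129) for p in [(102,290),(503,300),(305,493),(305,94),(200,467),(420,460),(150,160),(440,145)]])
A=np.c_[2*pts[:,:2],np.ones(len(pts))]; s=np.linalg.lstsq(A,(pts[:,:2]**2).sum(1),rcond=None)[0]
print("disc c",s[:2],"R",np.sqrt(s[2]+s[0]**2+s[1]**2)); c=s[:2]
print([np.linalg.norm(p[:2]-c).round(4) for p in pts])
a,b=f(297,278,.129),f(500,283,.129); print("slot up edge",a,b,np.degrees(np.arctan2(*(b-a)[[1,0]])))
print("knob top",f(313,378,.163),f(310,372,.1585))
# press direction via bracket edge top (z .101) and base edges
a,b=f(165,52,.101),f(660,68,.101); print("bracket edge",np.degrees(np.arctan2(*(b-a)[[1,0]])))
for q in [(183,77),(359,80),(190,208)]: print("base",plane(k,*q,.012).round(4))
E
```

```text
disc c [0.58526935 0.18778859] R 0.029578736477995738
[np.float64(0.0288), np.float64(0.0287), np.float64(0.0298), np.float64(0.03), np.float64(0.0298), np.float64(0.0299), np.float64(0.0297), np.float64(0.0298)]
slot up edge [0.58177461 0.18712268 0.129     ] [0.5840253  0.21605478 0.129     ] 85.55181001436583
knob top [0.58500031 0.18929596 0.163     ] [0.58574806 0.18886041 0.1585    ]
bracket edge 85.15727100046324
base [0.4981 0.1116 0.012 ]
base [0.5115 0.3069 0.012 ]
base [0.6547 0.1009 0.012 ]
```

The crop shows the lower mass at image (255,178) with its slot opening right, to the upright, at 85.6° in the world. Disc centre and knob agree on the stem at about (0.5853, 0.188). Now to the loose mass.

Request:
servo_tool([
  [1,[0,-4,0],[0,0,-0.1]],
  [1,[-1,-9,0],[0,0,-0.25]],
  [1,[-2,-14,-1],[0,0,-0.4]],
  [1,[-2.7,-19,-3],[0,0,-0.55]],
  [1,[-2.7,-24,-5],[0,0,-0.7]],
  [1,[-2.7,-29,-8],[0,0,-0.85]],
  [1,[-2.7,-33,-11],[0,0,-0.965]],
  [1,[-2.7,-35.5,-13],[0,0,-0.965]],
  [1,[-2.7,-35.5,-13],[0,0,-0.965]],
  [1,[-2.7,-35.5,-13],[0,0,-0.965]],
  [1,[-2.7,-35.5,-13],[0,0,-0.965]],
  [1,[-2.7,-35.5,-13],[0,0,-0.965]],
  [1,[-2.7,-35.5,-13],[0,0,-0.965]],
])

```text
time_s: 3.2
position: [0.5571, -0.1657, 0.1319]
orientation: [-0.371, 1.57, 0.183]
force: [0.3, -0.2, -0.1]
opening: 0.0854
```

```bash
python3 - <<'E'
from h import *
o=readout.get_obs(); print(o['time_s'],o['position'],o['orientation'],o['joints'].round(3))
snap("wrist","w2.png")
E
```

```text
3.2 [ 0.55706645 -0.16568217  0.13192177] [-0.37071387  1.56967318  0.18301124] [-0.113  0.487  0.451  1.826 -0.267  0.888  1.016]
```

View pics/w2.png

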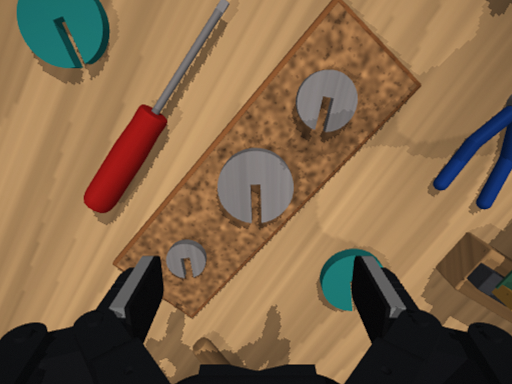

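```bash
python3 - <<'E'
from h import *
k,im=load("w2"); S=4; u0,v0=205,140
roi=cv2.resize(im[140:235,205:305],None,fx=S,fy=S,interpolation=cv2.INTER_CUBIC)
hsv=cv2.cvtColor(roi,cv2.COLOR_BGR2HSV)
m=((hsv[...,1]<45)&(hsv[...,2]>110)).astype(np.uint8)
cs,_=cv2.findContours(m,cv2.RETR_EXTERNAL,cv2.CHAIN_APPROX_NONE); c=max(cs,key=cv2.contourArea)
tof=lambda a,b:((a+.5)/S-.5+u0,(b+.5)/S-.5+v0)
h=cv2.convexHull(c)[:,0]; pts=np.array([plane(k,*tof(*p),.026) for p in h])
A=np.c_[2*pts[:,:2],np.ones(len(pts))]; s=np.linalg.lstsq(A,(pts[:,:2]**2).sum(1),rcond=None)[0]
print("c",s[:2],"R",np.sqrt(s[2]+s[0]**2+s[1]**2))
d=cv2.convexityDefects(c,cv2.convexHull(c,returnPoints=False)); b=d[np.argmax(d[:,0,3])][0]
mo=(c[b[0]][0]+c[b[1]][0])/2; far=c[b[2]][0]; M=plane(k,*tof(*mo),.026);print("slot",np.degrees(np.arctan2(M[1]-s[1],M[0]-s[0])), tof(*mo),tof(*far))
from scipy.spatial.transform import Rotation as R
o=readout.get_obs(); z=R.from_euler('xyz',o['orientation']).as_matrix()[:,2]; print("open",np.degrees(np.arctan2(z[1],z[0])),"d",s[:2]-o['position'][:2])
cv2.imwrite("pics/c5.png",roi)
E
```

```text
c [ 0.55676797 -0.16592179] R 0.02976818790689919
slot -55.95341321572481 (np.float64(256.625), np.float64(222.0)) (np.float64(257.125), np.float64(183.625))
open 31.701506867589657 d [-1.73133861e-04  1.15697621e-05]
```

View pics/c5.png

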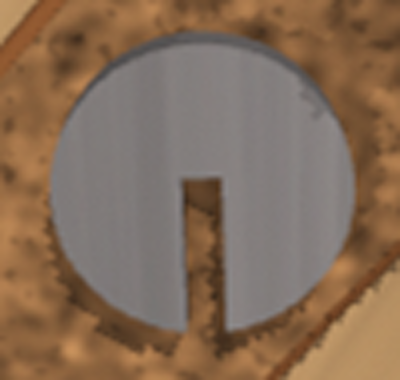

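The enlarged crop shows the large disc at (256,187) with R = 29.8 mm and its slot pointing straight down the image. I'll add a 0.03 rad turn, then descend.

Request:
servo_tool([
  [1,[0,0,-3],[0,0,0.03]],
  [1,[0,0,-6],[0,0,0.03]],
  [1,[0,0,-9],[0,0,0.03]],
  [1,[0,0,-11],[0,0,0.03]],
  [1,[0,0,-11.9],[0,0,0.03]],
  [1,[0,0,-11.9],[0,0,0.03]],
  [1,[0,0,-11.9],[0,0,0.03]],
  [1,[0,0,-11.9],[0,0,0.03]],
], squeeze=50)

```text
time_s: 4.05
position: [0.5573, -0.1668, 0.0135]
orientation: [-0.791, 1.569, -0.209]
force: [0.2, 0.3, -0.0]
opening: 0.0854
```

```bash
python3 - <<'E'
from h import *
o=readout.get_obs(); print(o['time_s'],o['position'],o['force'])
snap("wrist","w3.png")
E
```

```text
4.05 [ 0.55728318 -0.16683011  0.01348784] [ 0.19463971  0.3192206  -0.04951713]
```

View pics/w3.png

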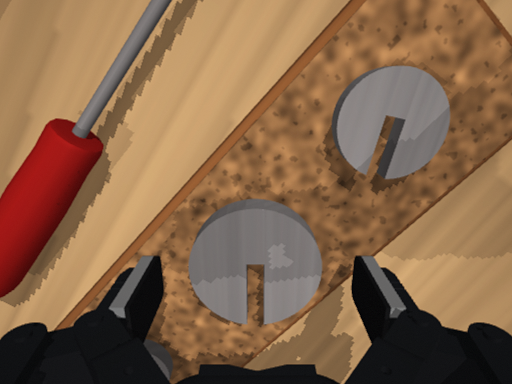

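Request:
servo_tool([
  [-0.2,[0,0,0],[0,0,0]],
  [-0.2,[0,0,0],[0,0,0]],
  [-0.2,[0,0,0],[0,0,0]],
  [-0.2,[0,0,0],[0,0,0]],
  [-0.2,[0,0,0],[0,0,0]],
  [-0.2,[0,0,0],[0,0,0]],
  [-0.2,[0,0,0],[0,0,0]],
  [-0.2,[0,0,0],[0,0,0]],
], squeeze=50)

```text
time_s: 4.9
position: [0.5568, -0.1668, 0.0131]
orientation: [-0.353, 1.57, 0.229]
force: [-5.5, 1.1, 15.7]
opening: 0.0578
```

```bash
python3 - <<'E'
from h import *
o=readout.get_obs(); print(o['time_s'],o['position'],o['force'],o['opening'])
snap("wrist","w4.png")
E
```

```text
4.9 [ 0.55677042 -0.16675375  0.01314577] [-5.49188783  1.09663555 15.73329025] 0.05776251283145298
```

View pics/w4.png

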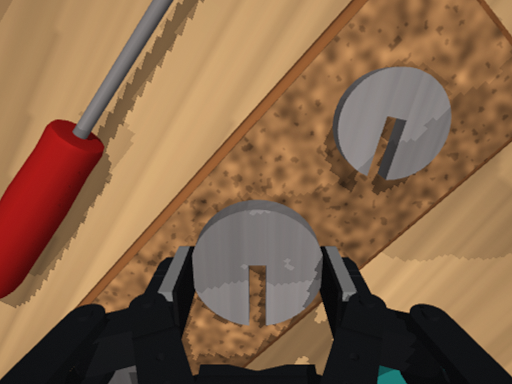

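The fingertips have reached the board: +16 N upward, and the opening reads 57.8 mm. I'll open, rise 4 mm and grip again, so the tips stay above the bottom of the mass.

Request:
servo_tool([
  [0.8,[0,0,0],[0,0,0]],
  [0.8,[0,0,0],[0,0,0]],
  [0.8,[0,0,0.2],[0,0,0]],
  [0.8,[0,0,0.4],[0,0,0]],
  [0.8,[0,0,0.4],[0,0,0]],
  [0.8,[0,0,0.4],[0,0,0]],
  [-0.2,[0,0,0.4],[0,0,0]],
  [-0.2,[0,0,0.4],[0,0,0]],
  [-0.2,[0,0,0.4],[0,0,0]],
  [-0.2,[0,0,0.4],[0,0,0]],
  [-0.2,[0,0,0.4],[0,0,0]],
  [-0.2,[0,0,0.4],[0,0,0]],
  [-0.2,[0,0,0.4],[0,0,0]],
  [-0.2,[0,0,0.4],[0,0,0]],
], squeeze=50)

```text
time_s: 6.35
position: [0.5566, -0.1666, 0.0168]
orientation: [0.514, 1.57, 1.096]
force: [-5.0, 1.2, 13.1]
opening: 0.0571
```

```bash
python3 - <<'E'
from h import *
o=readout.get_obs(); print(o['time_s'],o['position'],o['force'],o['torque'],o['opening'])
k,im=snap("wrist","w5.png")
cv2.imwrite("pics/c6.png",cv2.resize(im[190:350,150:370],None,fx=3.5,fy=3.5,interpolation=cv2.INTER_CUBIC))
E
```

```text
6.35 [ 0.55660306 -0.16663124  0.01676756] [-5.00929278  1.1840191  13.1339731 ] [ 0.41536103  0.80081443 -0.01268427] 0.05705220522389031
```

View pics/c6.png

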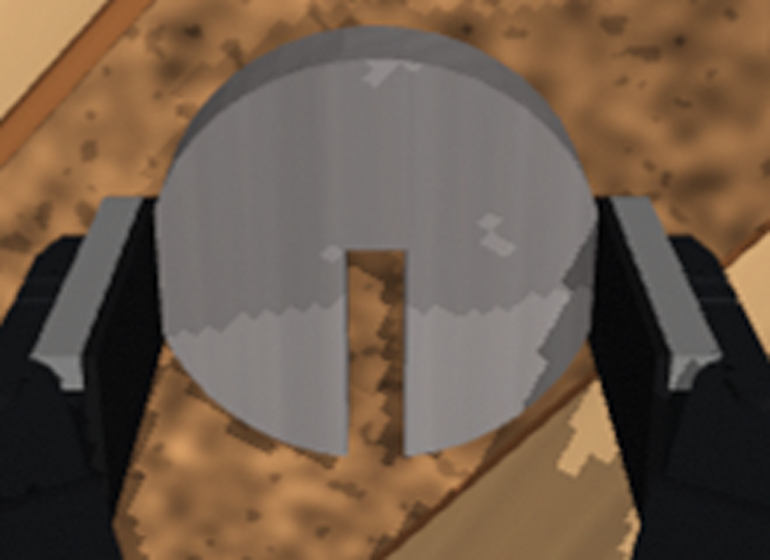

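```bash
python3 - <<'E'
from h import *
from scipy.spatial.transform import Rotation as R
k,im=load("w5"); o=readout.get_obs(); 
E=k[1]; M0=R.from_euler('xyz',o['orientation']).as_matrix()
for p in [(165,345),(590,345),(155,200),(598,200)]:
    a,d=ray(k,150+p[0]/3.5,190+p[1]/3.5)
    a=M0.T@(a-o['position']); d=M0.T@d
    for zz in ([-.03] if p[0]<300 else [.03]):
        t=(zz-a[2])/d[2]; print(p,"tool xyz mm at z",zz,((a+t*d)*1000).round(1))
E
```

```text
(165, 345) tool xyz mm at z -0.03 [  4.9 -20.8 -30. ]
(590, 345) tool xyz mm at z 0.03 [ -8.4 -11.3  30. ]
(155, 200) tool xyz mm at z -0.03 [  4.9   3.3 -30. ]
(598, 200) tool xyz mm at z 0.03 [-7.   9.9 30. ]
```

Request:
servo_tool([
  [-0.2,[0,0,0.5],[0,0,0]],
  [-0.2,[0,0,1],[0,0,0]],
  [-0.2,[0,0,3],[0,0,0]],
  [-0.2,[0,0,6],[0,0,0]],
  [-0.2,[0,0,10],[0,0,0]],
  [-0.2,[0,0,15],[0,0,0]],
  [-0.2,[0,0,18],[0,0,0]],
  [-0.2,[0,0,18],[0,0,0]],
  [-0.2,[0,0,18],[0,0,0]],
  [-0.2,[0,0,18],[0,0,0]],
  [-0.2,[0,0,18],[0,0,0]],
])

```text
time_s: 7.5
position: [0.5559, -0.1666, 0.1949]
orientation: [2.486, 1.569, 3.068]
force: [-0.2, 0.0, -0.5]
opening: 0.0564
```

```bash
python3 - <<'E'
from h import *
o=readout.get_obs(); print(o['time_s'],o['position'],o['force'],o['torque'],o['opening'])
k,im=snap("wrist","w6.png")
k,im=snap("side","s6.png")
cv2.imwrite("pics/c7.png",cv2.resize(im[70:230,200:360],None,fx=3.5,fy=3.5,interpolation=cv2.INTER_CUBIC))
E
```

```text
7.5 [ 0.55590226 -0.1665556   0.19493021] [-0.24103292  0.02257096 -0.4548039 ] [-0.03934584 -0.01689706  0.02169859] 0.05641107516223947
```

View pics/c7.png

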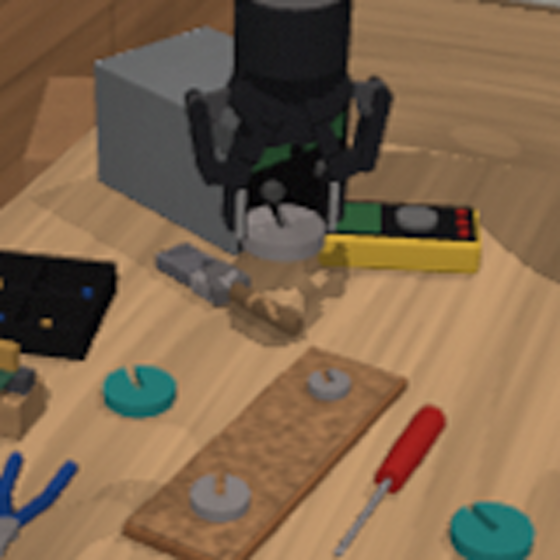

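View pics/w6.png

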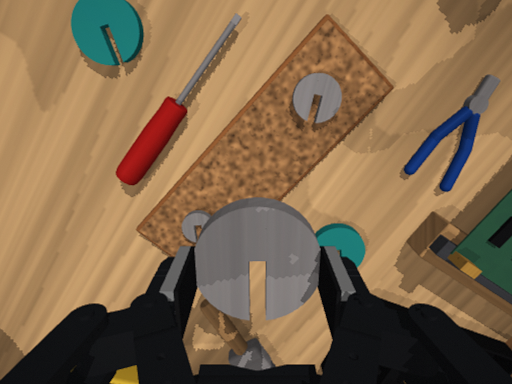

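```bash
cat >> h.py <<'E'
from scipy.spatial.transform import Rotation as Rot
T_off=np.array([-0.1417,0.0833,0.0008])
def discfit(k,im,roi=(185,190,335,335),S=4,smax=45,vmin=85,dbg=None):
    u0,v0,u1,v1=roi
    r=cv2.resize(im[v0:v1,u0:u1],None,fx=S,fy=S,interpolation=cv2.INTER_CUBIC)
    e=cv2.Canny(cv2.GaussianBlur(r,(5,5),0),40,100)
    if dbg: cv2.imwrite(dbg,e)
    return r,e
def circ(pts):
    A=np.c_[2*pts[:,:2],np.ones(len(pts))]; s=np.linalg.lstsq(A,(pts[:,:2]**2).sum(1),rcond=None)[0]
    return s[:2],np.sqrt(s[2]+s[0]**2+s[1]**2)
E
python3 - <<'E'
from h import *
ims=[]
for n in ["w5","w6"]:
    k,im=load(n); r,e=discfit(k,im); ims.append(r)
cv2.imwrite("pics/c8.png",cv2.resize(np.vstack([ims[1]]),(600,580)))
cv2.imwrite("pics/c9.png",cv2.resize(np.vstack([ims[0]]),(600,580)))
E
```

```text
(no output)
```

View pics/c8.png

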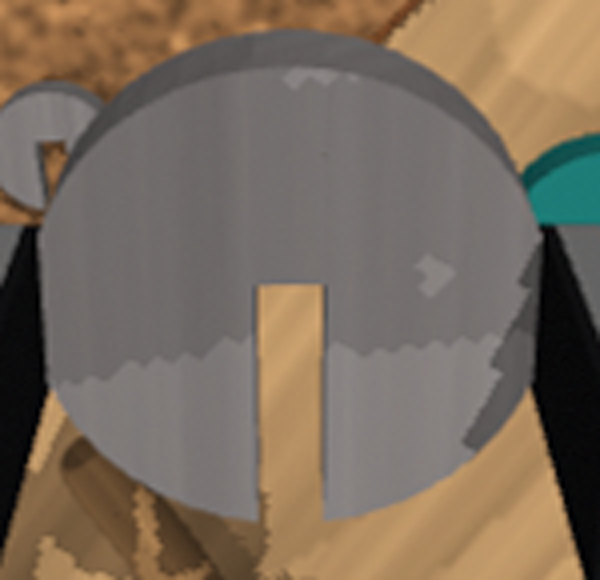

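View pics/c9.png

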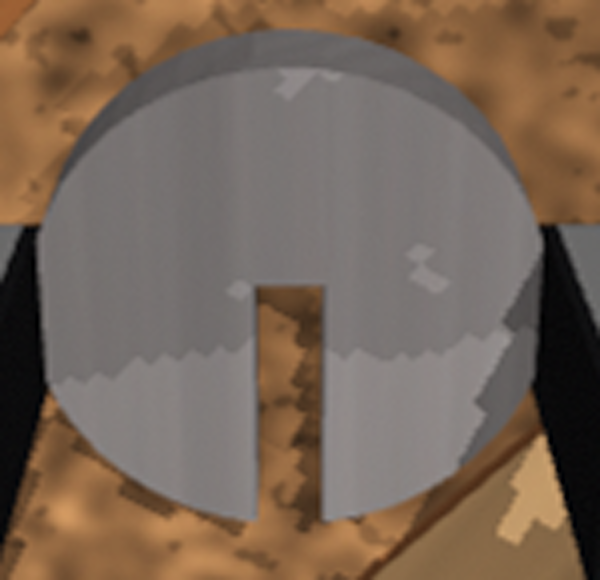

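The crops before and after the lift match, so nothing slipped. The mass's bottom is about 3 mm below the TCP, so the tips stay above the lower mass. Now the mass's exact offset and slot angle in the grip.

```bash
python3 - <<'E'
from h import *
o=readout.get_obs(); print(o['position'],o['time_s'])
for n,z in [("w5",.026),("w6",o['position'][2]+.0092)]:
    k,im=load(n)
    u0,v0,u1,v1=185,190,335,335
    S=4; r=cv2.resize(im[v0:v1,u0:u1],None,fx=S,fy=S,interpolation=cv2.INTER_CUBIC)
    g=cv2.cvtColor(r,cv2.COLOR_BGR2HSV); m=(g[...,1]<50).astype(np.uint8)
    f=lambda x,y:plane(k,u0+(x+.5)/S-.5,v0+(y+.5)/S-.5,z)
    P=np.array([f(*p) for p in [(100,447),(200,508),(255,520),(325,520),(400,500),(450,470),(290,68)]])
    c,R_=circ(P); 
    a=f(290,285); b=(f(258,520)+f(324,520))/2
    # yaw of camera x axis (image right) projected
    cx=k[1][:3,0]; 
    Rz=Rot.from_euler('xyz',o['orientation']).as_matrix()
    print(n,"c",c,"R",R_,"slot",np.degrees(np.arctan2(b[1]-a[1],b[0]-a[0])),np.degrees(np.arctan2(b[1]-c[1],b[0]-c[0])),"endgap",np.linalg.norm(a[:2]-c))
    print(" camx yaw",np.degrees(np.arctan2(cx[1],cx[0])))
z=Rz[:,2];print("open",np.degrees(np.arctan2(z[1],z[0])),"axis x",Rz[:,0].round(4))
print("c-tcp world",c-o['position'][:2])
E
```

```text
[ 0.55613144 -0.16672561  0.19531013] 7.6
w5 c [ 0.55697181 -0.16536369] R 0.0295718623691221 slot -56.428599693185454 -56.28120321866869 endgap 0.0031537675209901235
 camx yaw 33.352751234753335
w6 c [ 0.55611304 -0.16512063] R 0.029476368104753254 slot -56.431269055614905 -56.1958110094212 endgap 0.003137915716969888
 camx yaw 33.350391374265826
open 33.336561666793045 axis x [-0.0017 -0.     -1.    ]
c-tcp world [-1.84022960e-05  1.60497239e-03]
```

Request:
servo_tool([
  [-0.2,[-1,3,0],[0,0,0.12]],
  [-0.2,[-2,7,0],[0,0,0.24]],
  [-0.2,[-3,11,0],[0,0,0.36]],
  [-0.2,[-4,15,0],[0,0,0.48]],
  [-0.2,[-5,19,0],[0,0,0.6]],
  [-0.2,[-5,23,0],[0,0,0.72]],
  [-0.2,[-5,27,0],[0,0,0.84]],
  [-0.2,[-5,31,0],[0,0,0.915]],
  [-0.2,[-5,34,-1],[0,0,0.915]],
  [-0.2,[-5,35.7,-3],[0,0,0.915]],
  [-0.2,[-5,35.7,-5],[0,0,0.915]],
  [-0.2,[-5,35.7,-5.7],[0,0,0.915]],
  [-0.2,[-5,35.7,-5.7],[0,0,0.915]],
  [-0.2,[-3.5,35.7,-5.7],[0,0,0.915]],
  [-0.2,[-2,35.7,-5.7],[0,0,0.915]],
  [-0.2,[-1.3,35.7,-5.7],[0,0,0.915]],
  [-0.2,[-1.3,35.7,-5.7],[0,0,0.915]],
  [-0.2,[-1.3,35.7,-5.7],[0,0,0.915]],
  [-0.2,[-1.3,35.7,-5.7],[0,0,0.915]],
  [-0.2,[-1.3,35.7,-5.7],[0,0,0.915]],
])

```text
time_s: 9.6
position: [0.5431, 0.1903, 0.1394]
orientation: [1.617, 1.571, 3.114]
force: [0.1, -0.8, -1.5]
opening: 0.0569
```

```bash
python3 - <<'E'
from h import *
o=readout.get_obs(); print(o['time_s'],o['position'],o['force'],o['opening'],o['joints'].round(3))
np.save("o7.npy",np.r_[o['position'],o['orientation']])
k,im=snap("wrist","w7.png")
k,im=snap("side","s7.png"); cv2.imwrite("pics/s7c.png",cv2.resize(im[190:340,130:280],None,fx=4,fy=4,interpolation=cv2.INTER_CUBIC))
k,im=snap("top","t7.png"); 
E
```

```text
9.6 [0.54313566 0.19033925 0.13939898] [ 0.09726774 -0.82598696 -1.48056556] 0.05692380875401396 [-0.518  0.437  0.162  1.827 -0.088  0.885  1.182]
```

View pics/w7.png

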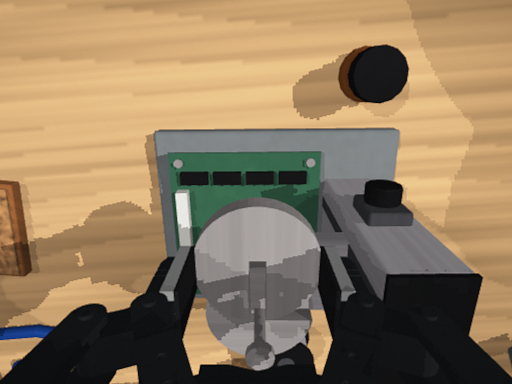

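View pics/s7c.png

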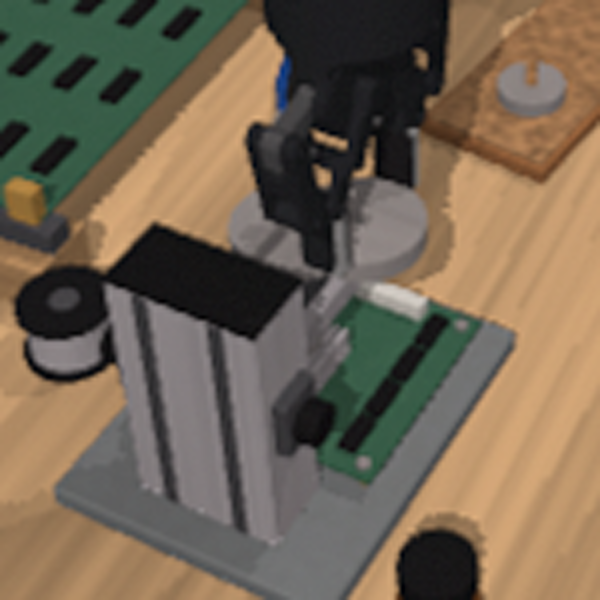

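```bash
python3 - <<'E'
from h import *
k,im=load("w7")
cv2.imwrite("pics/c10.png",cv2.resize(im[245:380,190:330],None,fx=5,fy=5,interpolation=cv2.INTER_CUBIC))
E
```

```text
(no output)
```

View pics/c10.png

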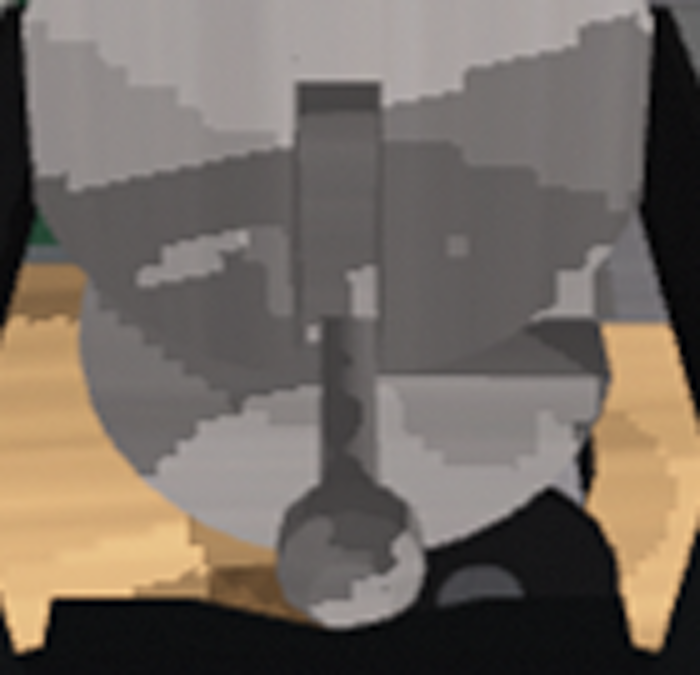

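```bash
python3 - <<'E'
from h import *
k,im=load("w7"); o=np.load("o7.npy"); 
f=lambda x,y,z:plane(k,190+(x+.5)/5-.5,245+(y+.5)/5-.5,z)
zt=o[2]+.0092; print("ztop",zt)
cx=k[1][:3,0].copy(); cx[2]=0; cx/=np.linalg.norm(cx); fy=np.array([cx[1],-cx[0],0]); print("camx yaw",np.degrees(np.arctan2(cx[1],cx[0])))
loc=lambda p:((p-np.r_[o[:2],0])@fy*1000,(p-np.r_[o[:2],0])@cx*1000)
for n,p in dict(slotend=(339.5,84,zt),slotmid=(339,200,zt),slotL=(297,340,zt),slotR=(381,340,zt),knob=(350,560,.1585),stem_hi=(350,480,.153),stem_lo=(350,400,.141)).items():
    P=f(*p); print(n,P.round(4),"fwd,lat mm",np.round(loc(P),2))
a=f(0,0,0)
# top arc of mass front rim
for p in [(70,232),(230,366),(560,300)]: print(np.round(loc(f(*p,zt)),2))
kt,it=load("t7"); cv2.imwrite("pics/c11.png",cv2.resize(it[125:225,95:215],None,fx=6,fy=6,interpolation=cv2.INTER_CUBIC))
E
```

```text
ztop 0.14859898363002322
camx yaw 85.79319752555273
slotend [0.5402 0.1913 0.1486] fwd,lat mm [-3.04  0.76]
slotmid [0.5525 0.1904 0.1486] fwd,lat mm [9.31 0.72]
slotL [0.5679 0.1852 0.1486] fwd,lat mm [25.12 -3.32]
slotR [0.5685 0.1933 0.1486] fwd,lat mm [25.11  4.77]
knob [0.5852 0.189  0.1585] fwd,lat mm [42.07  1.76]
stem_hi [0.581  0.1893 0.153 ] fwd,lat mm [37.84  1.79]
stem_lo [0.582  0.1894 0.141 ] fwd,lat mm [38.82  1.87]
[ 12.85 -24.53]
[28.17 -9.83]
[20.48 21.8 ]
```

The knob is at (260,353). The slot axis is at lateral 0.75 mm and the stem at 1.8 mm, so I shift +1.05 mm sideways. It is 42 mm ahead, so I go 25 mm first and then check.

Request:
servo_tool([
  [-0.2,[0.01,0.105,-0.1],[0,0,0]],
  [-0.2,[0.01,0.105,-0.1],[0,0,0]],
  [-0.2,[0.01,0.105,-0.1],[0,0,0]],
  [-0.2,[0.4,0.075,-0.1],[0,0,0]],
  [-0.2,[0.8,0.045,-0.1],[0,0,0]],
  [-0.2,[1.1,0.025,-0.1],[0,0,0]],
  [-0.2,[1.4,0.0,-0.1],[0,0,0]],
  [-0.2,[1.7,-0.02,-0.1],[0,0,0]],
  [-0.2,[2.0,-0.04,-0.1],[0,0,0]],
  [-0.2,[2.25,-0.06,-0.1],[0,0,0]],
  [-0.2,[2.5,-0.08,-0.1],[0,0,0]],
  [-0.2,[2.5,-0.08,-0.1],[0,0,0]],
  [-0.2,[2.5,-0.08,-0.1],[0,0,0]],
])

```text
time_s: 11.05
position: [0.5685, 0.1895, 0.1383]
orientation: [2.962, 1.571, -1.824]
force: [0.5, -0.0, -2.5]
opening: 0.0571
```

```bash
python3 - <<'E'
from h import *
o=readout.get_obs(); print(o['time_s'],o['position'],o['force'],o['torque'],o['opening'])
np.save("o8.npy",np.r_[o['position'],o['orientation']])
k,im=snap("wrist","w8.png")
cv2.imwrite("pics/c12.png",cv2.resize(im[245:380,190:330],None,fx=5,fy=5,interpolation=cv2.INTER_CUBIC))
E
```

```text
11.05 [0.56849335 0.18949919 0.13825273] [ 0.54301703 -0.00655997 -2.51813443] [-0.01332934  0.01577096  0.01222188] 0.05706149140412645
```

View pics/c12.png

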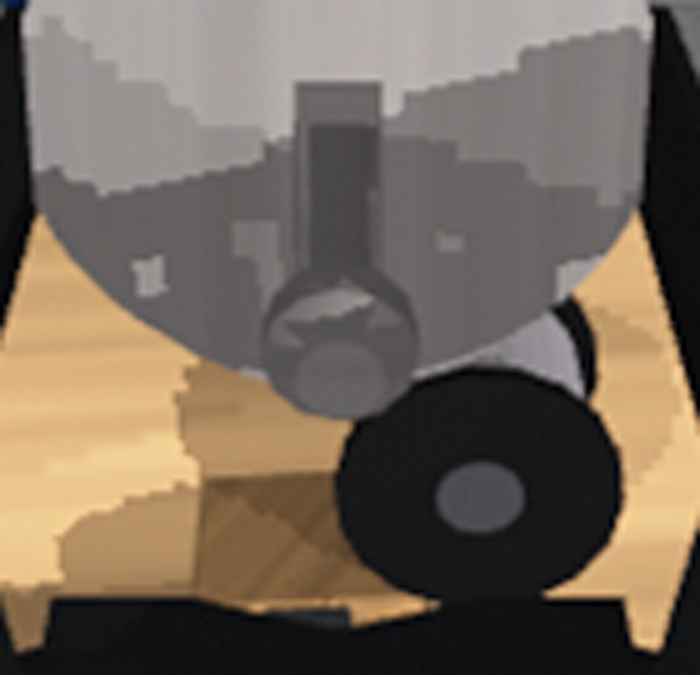

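The stem is in the slot, centred to about 0.3 mm, with no side force. I'll go on slowly.

Request:
servo_tool([
  [-0.2,[0.3,-0.01,0],[0,0,0]],
  [-0.2,[0.6,-0.03,0],[0,0,0]],
  [-0.2,[0.9,-0.05,0],[0,0,0]],
  [-0.2,[1.2,-0.07,0],[0,0,0]],
  [-0.2,[1.4,-0.085,0],[0,0,0]],
  [-0.2,[1.5,-0.09,0],[0,0,0]],
  [-0.2,[1.5,-0.09,0],[0,0,0]],
  [-0.2,[1.5,-0.09,0],[0,0,0]],
])

```text
time_s: 11.9
position: [0.5835, 0.1886, 0.1382]
orientation: [3.088, 1.571, -1.698]
force: [0.1, -0.0, -1.8]
opening: 0.0566
```

```bash
python3 - <<'E'
from h import *
o=readout.get_obs(); print(o['time_s'],o['position'],o['force'],o['torque'],o['opening'])
k,im=snap("wrist","w9.png")
cv2.imwrite("pics/c13.png",cv2.resize(im[225:340,190:330],None,fx=5,fy=5,interpolation=cv2.INTER_CUBIC))
E
```

```text
11.9 [0.58347484 0.18857961 0.13823324] [ 0.07614024 -0.00468515 -1.81097885] [-0.0304259  0.0463314  0.0277068] 0.0565718384603854
```

View pics/c13.png

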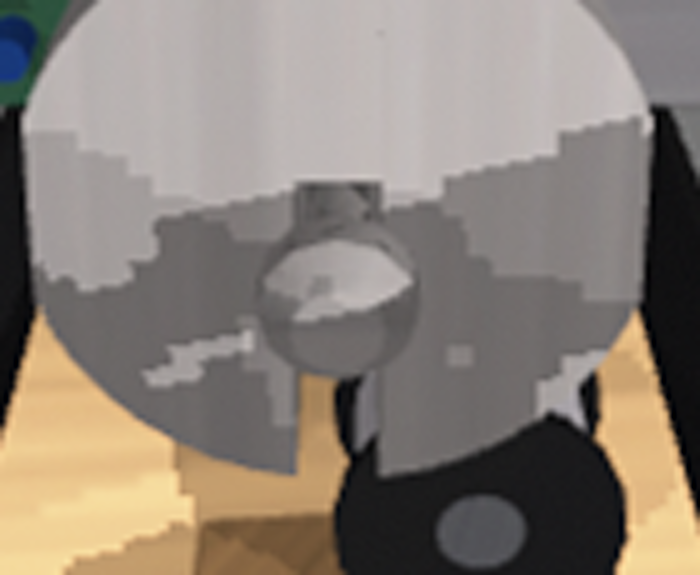

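Request:
servo_tool([
  [-0.2,[0.05,0,0],[0,0,0]],
  [-0.2,[0.1,-0.01,0],[0,0,0]],
  [-0.2,[0.15,-0.01,0],[0,0,0]],
  [-0.2,[0.15,-0.01,0],[0,0,0]],
  [-0.2,[0.15,-0.01,0],[0,0,0]],
])

```text
time_s: 12.45
position: [0.585, 0.1885, 0.1382]
orientation: [3.091, 1.571, -1.695]
force: [-0.1, 0.3, -2.4]
opening: 0.057
```

Request:
servo_tool([
  [-0.2,[0.02,0,0],[0,0,0]],
  [-0.2,[0.04,0,0],[0,0,0]],
  [-0.2,[0.04,0,0],[0,0,0]],
  [-0.2,[0.04,0,0],[0,0,0]],
])

```text
time_s: 12.85
position: [0.5854, 0.1884, 0.1383]
orientation: [-2.943, 1.571, -1.446]
force: [-0.4, 1.1, -1.7]
opening: 0.0569
```

Request:
servo_tool([
  [-0.2,[0.02,0,0],[0,0,0]],
  [-0.2,[0.04,0,0],[0,0,0]],
  [-0.2,[0.04,0,0],[0,0,0]],
  [-0.2,[0.04,0,0],[0,0,0]],
])

```text
time_s: 13.25
position: [0.5858, 0.1885, 0.1382]
orientation: [2.454, 1.571, -2.333]
force: [0.2, 0.6, -1.6]
opening: 0.0572
```

```bash
python3 - <<'E'
from h import *
o=readout.get_obs(); print(o['time_s'],o['position'],o['force'],o['torque'],o['opening'])
k,im=snap("wrist","w10.png")
cv2.imwrite("pics/c14.png",cv2.resize(im[225:340,190:330],None,fx=5,fy=5,interpolation=cv2.INTER_CUBIC))
o=readout.get_obs(); print(o['force'])
E
```

```text
13.25 [0.58576146 0.18848524 0.13822167] [ 0.1528013   0.56975291 -1.59372683] [0.03600675 0.17185759 0.00156904] 0.057171267983967634
[-0.1929235  -0.06828632 -2.55823814]
```

View pics/c14.png

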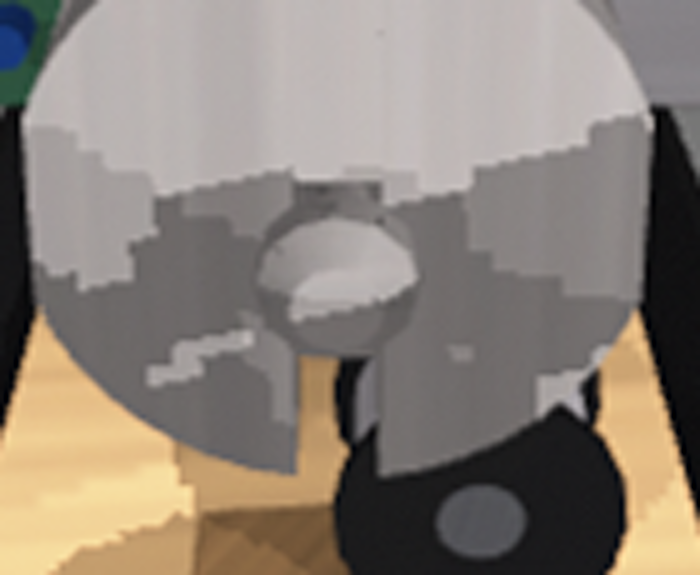

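```bash
python3 - <<'E'
from h import *
k,im=load("w10"); o=readout.get_obs()['position']; 
f=lambda x,y,z:plane(k,190+(x+.5)/5-.5,225+(y+.5)/5-.5,z)
cx=k[1][:3,0].copy(); cx[2]=0; cx/=np.linalg.norm(cx); fy=np.array([cx[1],-cx[0],0])
loc=lambda p:np.round(((p-np.r_[o[:2],0])@fy*1000,(p-np.r_[o[:2],0])@cx*1000),2)
print("slotend",loc(f(338.5,183,o[2]+.0092)),"knobmid",loc(f(337.5,279,.1585)),"knob top back? bottom edge",loc(f(337.5,358,.1635)), f(337.5,279,.1585))
E
```

```text
slotend [-3.16  0.65] knobmid [-0.51  0.57] knob top back? bottom edge [3.74 0.57] [0.58530331 0.18908665 0.1585    ]
```

Force is near zero and the knob has not moved. The stem is within 0.5 mm of the slot end. Turning clockwise, first half.

Request:
servo_tool([
  [-0.2,[0,0,0],[0,0,-0.08]],
  [-0.2,[0,0,0],[0,0,-0.16]],
  [-0.2,[0,0,0],[0,0,-0.24]],
  [-0.2,[0,0,0],[0,0,-0.32]],
  [-0.2,[0,0,0],[0,0,-0.4]],
  [-0.2,[0,0,0],[0,0,-0.4]],
  [-0.2,[0,0,0],[0,0,-0.4]],
])

```text
time_s: 14.0
position: [0.5858, 0.1886, 0.1383]
orientation: [-2.845, 1.571, -1.745]
force: [-0.2, -0.3, -2.5]
opening: 0.0567
```

Request:
servo_tool([
  [-0.2,[0,0,0],[0,0,-0.08]],
  [-0.2,[0,0,0],[0,0,-0.16]],
  [-0.2,[0,0,0],[0,0,-0.24]],
  [-0.2,[0,0,0],[0,0,-0.32]],
  [-0.2,[0,0,0],[0,0,-0.4]],
  [-0.2,[0,0,0],[0,0,-0.4]],
  [-0.2,[0,0,0],[0,0,-0.4]],
])

```text
time_s: 14.7
position: [0.5859, 0.1885, 0.1383]
orientation: [-1.807, 1.571, -1.106]
force: [0.2, 0.1, -2.2]
opening: 0.0568
```

```bash
python3 - <<'E'
from h import *
o=readout.get_obs(); print(o['time_s'],o['position'],o['force'],o['torque'],o['opening'])
k,im=snap("wrist","w11.png")
cv2.imwrite("pics/c15.png",cv2.resize(im[225:340,190:330],None,fx=5,fy=5,interpolation=cv2.INTER_CUBIC))
E
```

```text
14.7 [0.58585425 0.18853699 0.13827347] [ 0.18706935  0.12285808 -2.20061906] [0.02993544 0.03181741 0.00267538] 0.05675136371074636
```

View pics/c15.png

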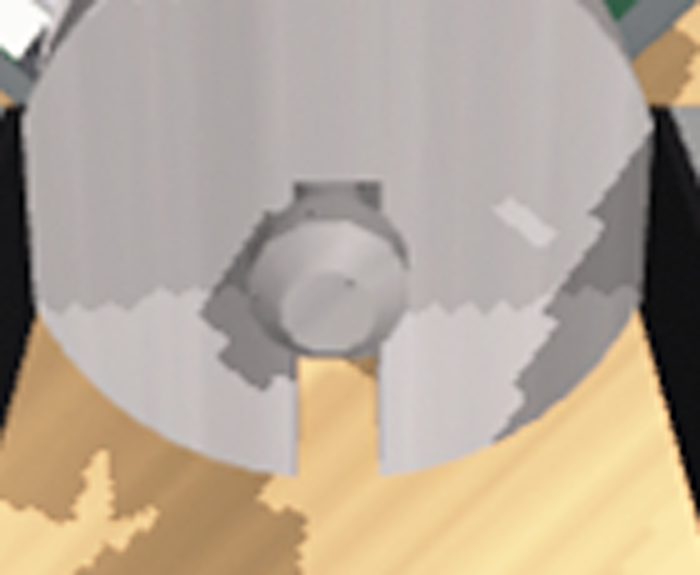

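The knob has drifted 0.8 mm left in the slot, because the TCP was about 1 mm off the stem. I'll correct for that and finish the turn.

Request:
servo_tool([
  [-0.2,[-0.035,-0.025,0],[0,0,0]],
  [-0.2,[-0.07,-0.05,0],[0,0,0]],
  [-0.2,[-0.08,-0.05,0],[0,0,-0.1]],
  [-0.2,[-0.09,-0.05,0],[0,0,-0.2]],
  [-0.2,[-0.105,-0.05,0],[0,0,-0.3]],
  [-0.2,[-0.115,-0.05,0],[0,0,-0.4]],
  [-0.2,[-0.115,-0.05,0],[0,0,-0.4]],
  [-0.2,[-0.115,-0.05,0],[0,0,-0.4]],
])

```text
time_s: 15.55
position: [0.5846, 0.1881, 0.1382]
orientation: [-2.234, 1.571, -1.933]
force: [0.0, 0.2, -0.8]
opening: 0.0566
```

Request:
servo_tool([
  [-0.2,[-0.01,0,0],[0,0,-0.1]],
  [-0.2,[-0.02,0.005,0],[0,0,-0.2]],
  [-0.2,[-0.03,0.01,0],[0,0,-0.3]],
  [-0.2,[-0.035,0.01,0],[0,0,-0.37]],
  [-0.2,[-0.035,0.01,0],[0,0,-0.37]],
  [-0.2,[-0.035,0.01,0],[0,0,-0.37]],
])

```text
time_s: 16.15
position: [0.5844, 0.1881, 0.1383]
orientation: [-2.543, 1.571, -2.612]
force: [0.1, -0.1, -2.3]
opening: 0.0571
```

```bash
python3 - <<'E'
from h import *
o=readout.get_obs(); print(o['time_s'],o['position'],o['force'],o['torque'],o['opening'])
k,im=snap("wrist","w12.png")
cx=k[1][:3,0]; print(np.degrees(np.arctan2(cx[1],cx[0])))
cv2.imwrite("pics/c16.png",cv2.resize(im[225:340,190:330],None,fx=5,fy=5,interpolation=cv2.INTER_CUBIC))
E
```

```text
16.15 [0.584355   0.18808293 0.13826542] [ 0.12506755 -0.1071098  -2.32742533] [ 0.00077115  0.00981585 -0.02403561] 0.057069419150867426
-3.9474812264092565
```

View pics/c16.png

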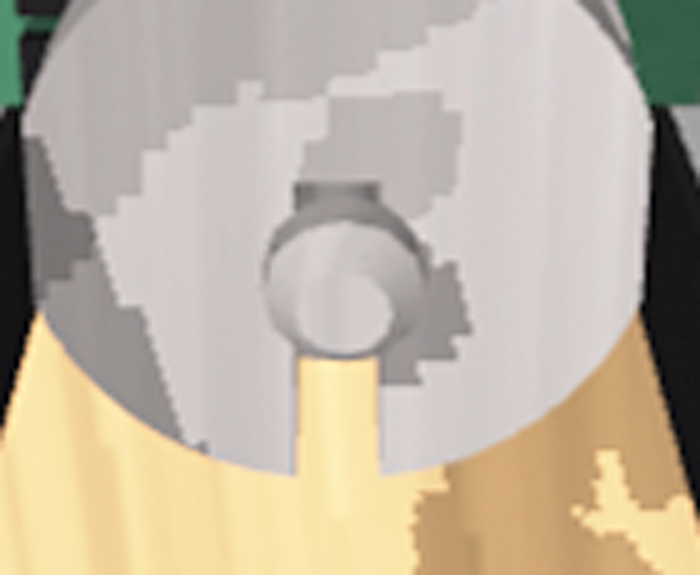

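View pics/w12.png

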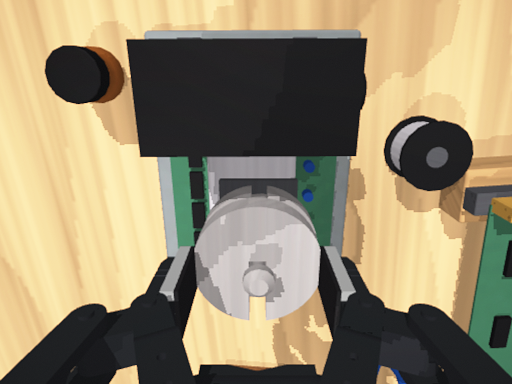

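The slot now points at -93.7°, opposite the lower slot (lower slot visible at (265,190), opening to the upright). The knob is 0.6 mm right of the slot axis. I'll nudge it and lower.

Request:
servo_tool([
  [-0.2,[0.05,0,0],[0,0,0]],
  [-0.2,[0.05,0,-0.15],[0,0,0]],
  [-0.2,[0.05,0,-0.3],[0,0,0]],
  [-0.2,[0.05,0,-0.4],[0,0,0]],
  [-0.2,[0.05,0,-0.5],[0,0,0]],
  [-0.2,[0.05,0,-0.5],[0,0,0]],
  [-0.2,[0.05,0,-0.5],[0,0,0]],
])

```text
time_s: 16.9
position: [0.5848, 0.1881, 0.1332]
orientation: [-2.504, 1.571, -2.577]
force: [0.6, 0.5, -2.7]
opening: 0.057
```

Request:
servo_tool([
  [-0.2,[0,0,-0.03],[0,0,0]],
  [-0.2,[0,0,-0.06],[0,0,0]],
  [-0.2,[0,0,-0.06],[0,0,0]],
  [-0.2,[0,0,-0.06],[0,0,0]],
])

```text
time_s: 17.3
position: [0.5848, 0.188, 0.1327]
orientation: [-2.778, 1.571, -2.851]
force: [-0.2, -1.1, -1.8]
opening: 0.0569
```

```bash
python3 - <<'E'
from h import *
o=readout.get_obs(); print(o['time_s'],o['position'],o['force'],o['torque'],o['opening'])
k,im=snap("wrist","w13.png")
cv2.imwrite("pics/c17.png",cv2.resize(im[190:340,180:340],None,fx=4,fy=4,interpolation=cv2.INTER_CUBIC))
k,im=snap("side","s13.png"); cv2.imwrite("pics/s13c.png",cv2.resize(im[190:310,150:270],None,fx=5,fy=5,interpolation=cv2.INTER_CUBIC))
print(readout.get_obs()['force'])
E
```

```text
17.3 [0.58483066 0.18804026 0.1326514 ] [-0.1614234  -1.14673868 -1.78574421] [-0.04041279 -0.03458459  0.01377072] 0.056890767036061295
[-0.6081615   0.04114678 -1.95001865]
```

View pics/c17.png

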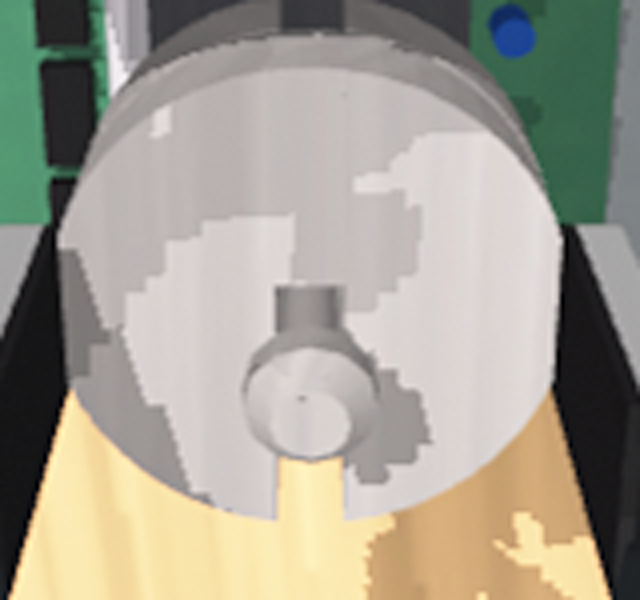

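View pics/s13c.png

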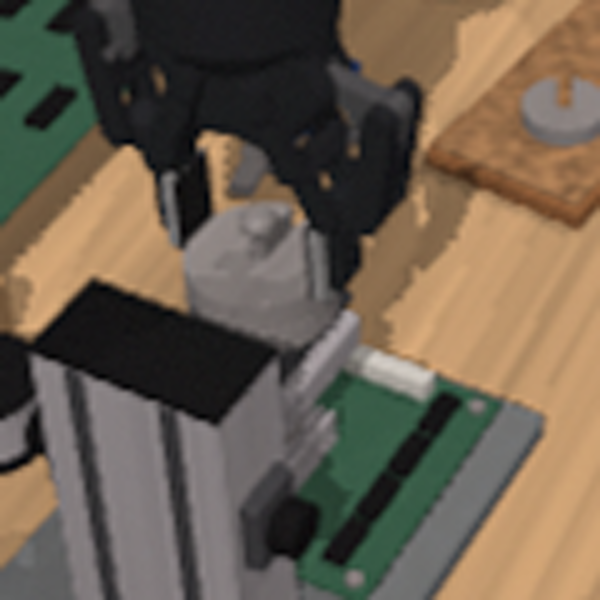

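Request:
servo_tool([
  [-0.2,[0,0,-0.03],[0,0,0]],
  [-0.2,[0,0,-0.05],[0,0,0]],
  [-0.2,[0,0,-0.05],[0,0,0]],
  [-0.2,[0,0,-0.05],[0,0,0]],
])

```text
time_s: 17.8
position: [0.5848, 0.1881, 0.1322]
orientation: [-2.423, 1.571, -2.496]
force: [0.2, -0.0, -1.1]
opening: 0.057
```

Request:
servo_tool([
  [-0.2,[0,0,-0.02],[0,0,0]],
  [-0.2,[0,0,-0.04],[0,0,0]],
  [-0.2,[0,0,-0.04],[0,0,0]],
  [-0.2,[0,0,-0.04],[0,0,0]],
])

```text
time_s: 18.2
position: [0.5848, 0.1881, 0.1318]
orientation: [3.027, 1.571, 2.954]
force: [-0.0, -0.0, -2.1]
opening: 0.0568
```

Request:
servo_tool([
  [-0.2,[0,0,-0.02],[0,0,0]],
  [-0.2,[0,0,-0.04],[0,0,0]],
  [-0.2,[0,0,-0.04],[0,0,0]],
  [-0.2,[0,0,-0.04],[0,0,0]],
])

```text
time_s: 18.6
position: [0.5849, 0.1881, 0.1314]
orientation: [1.794, 1.571, 1.721]
force: [0.3, -0.6, -0.2]
opening: 0.057
```

Request:
servo_tool([
  [-0.2,[0,0,-0.02],[0,0,0]],
  [-0.2,[0,0,-0.04],[0,0,0]],
  [-0.2,[0,0,-0.04],[0,0,0]],
  [-0.2,[0,0,-0.04],[0,0,0]],
])

```text
time_s: 19.0
position: [0.5849, 0.1881, 0.131]
orientation: [0.31, 1.571, 0.237]
force: [0.3, -0.4, 0.7]
opening: 0.057
```

Contact: Fz has risen by about 3 N. Releasing gently.

Request:
servo_tool([
  [0.36,[0,0,0],[0,0,0]],
  [0.4,[0,0,0],[0,0,0]],
  [0.45,[0,0,0],[0,0,0]],
  [0.5,[0,0,0],[0,0,0]],
  [0.6,[0,0,0],[0,0,0]],
  [0.7,[0,0,0],[0,0,0]],
  [0.7,[0,0,0],[0,0,0]],
  [0.7,[0,0,0],[0,0,0]],
], squeeze=20)

```text
time_s: 19.8
position: [0.5849, 0.1881, 0.131]
orientation: [-1.709, 1.571, -1.782]
force: [0.5, -0.5, -0.3]
opening: 0.0723
```

```bash
python3 - <<'E'
from h import *
o=readout.get_obs(); print(o['time_s'],o['position'],o['force'],o['torque'],o['opening'])
k,im=snap("wrist","w14.png")
cv2.imwrite("pics/c18.png",cv2.resize(im[190:340,180:340],None,fx=4,fy=4,interpolation=cv2.INTER_CUBIC))
E
```

```text
19.8 [0.58486269 0.18808473 0.13097491] [ 0.53346953 -0.51923124 -0.3084248 ] [0.0331263  0.04898443 0.01752228] 0.07232385485040324
```

View pics/c18.png

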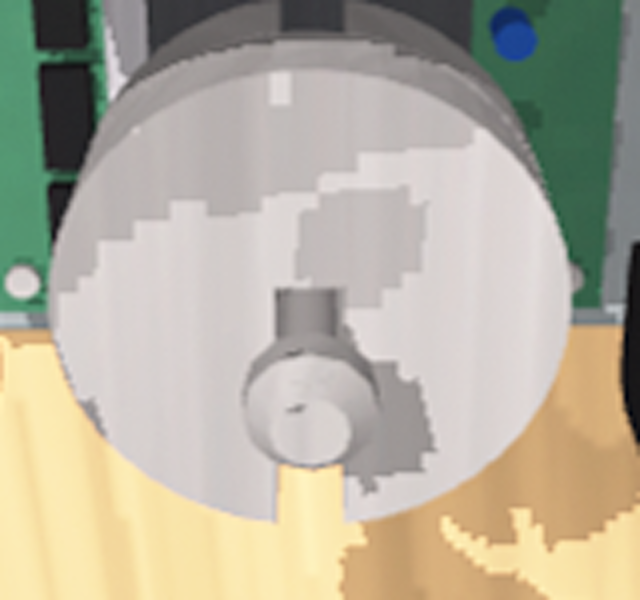

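Request:
servo_tool([
  [0.9,[0,0,0.5],[0,0,0]],
  [0.9,[0,0,1.5],[0,0,0]],
  [0.9,[0,0,3],[0,0,0]],
  [0.9,[0,0,6],[0,0,0]],
  [0.9,[0,0,10],[0,0,0]],
  [0.9,[0,0,13],[0,0,0]],
  [0.9,[0,0,13],[0,0,0]],
  [0.9,[0,0,13],[0,0,0]],
  [0.9,[0,0,13],[0,0,0]],
  [0.9,[0,0,13],[0,0,0]],
  [0.9,[0,0,13],[0,0,0]],
])

```text
time_s: 20.95
position: [0.5846, 0.188, 0.2604]
orientation: [-2.533, 1.57, -2.606]
force: [-0.6, 0.2, 0.4]
opening: 0.0811
```

```bash
python3 - <<'E'
from h import *
o=readout.get_obs(); print(o['time_s'],o['position'],o['force'])
k,im=snap("wrist","w15.png")
cv2.imwrite("pics/c19.png",cv2.resize(im[130:230,195:315],None,fx=6,fy=6,interpolation=cv2.INTER_CUBIC))
k,im=snap("side","s15.png"); cv2.imwrite("pics/s15c.png",cv2.resize(im[190:310,150:270],None,fx=5,fy=5,interpolation=cv2.INTER_CUBIC))
E
```

```text
20.95 [0.58459176 0.18797229 0.26037364] [-0.6269389   0.20519168  0.36772295]
```

View pics/c19.png

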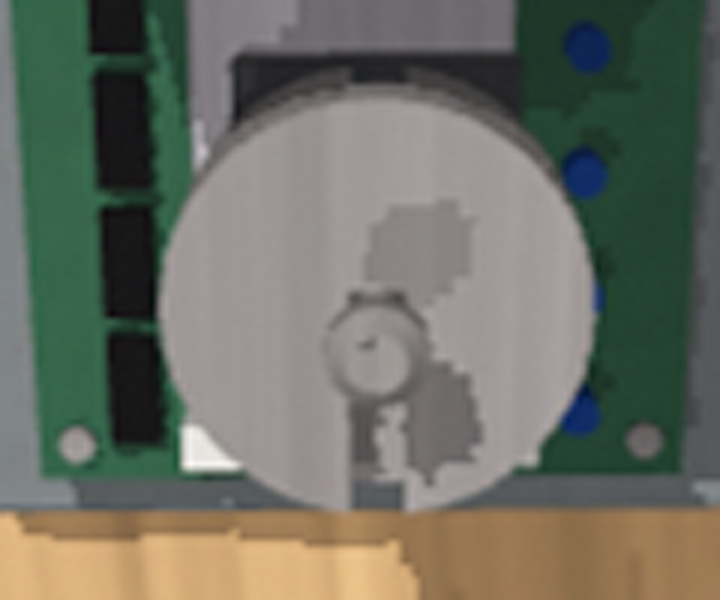

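View pics/s15c.png

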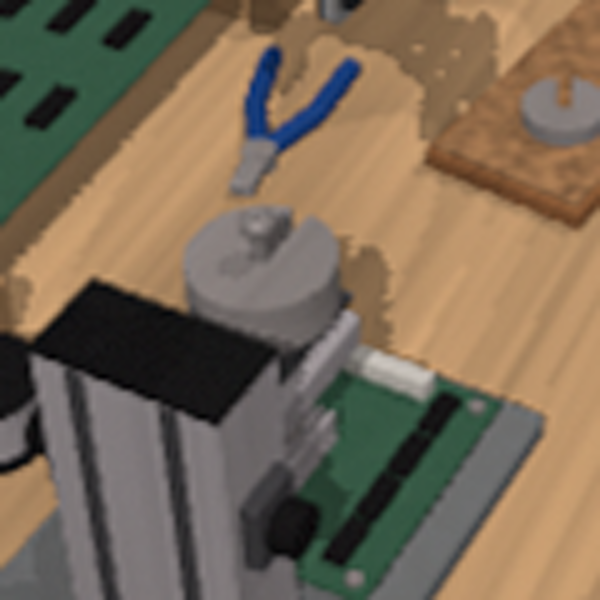

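```bash
python3 - <<'E'
from h import *
k,im=load("w15")
f=lambda x,y,z:plane(k,195+(x+.5)/6-.5,130+(y+.5)/6-.5,z)
P=np.array([f(*p,.141) for p in [(159,300),(596,300),(330,507),(430,508),(378,86),(230,150),(520,148),(230,455)]])
c,r=circ(P); print("disc",c,r)
kn=f(376,345,.1585); print("knob",kn, f(379,351,.163), "d mm",(c-kn[:2])*1000)
e=f(377,294,.141); m=f(378,510,.141); print("slotend->c mm",np.linalg.norm(e[:2]-c)*1000,"slot deg",np.degrees(np.arctan2(m[1]-c[1],m[0]-c[0])))
q=f(378,68,.129); print("lower slot deg",np.degrees(np.arctan2(q[1]-kn[1],q[0]-kn[0])))
k,im=snap("top","t15.png")
E
```

```text
disc [0.58604902 0.18975832] 0.030002119982757394
knob [0.58585684 0.190547   0.1585    ] [0.58628318 0.19123289 0.163     ] d mm [ 0.19218178 -0.78868529]
slotend->c mm 2.228004303467051 slot deg -94.07887177574564
lower slot deg 85.27397614144773
```

View pics/t15.png

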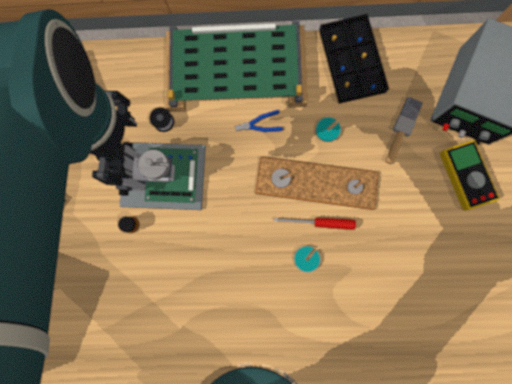

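The mass centre is within about 1 mm of the stem and its slot is 180.6° from the lower slot. R = 30.0 mm at z = 0.141 fits it lying flat, and everything else is where it was. Handing in.

```bash
python3 -c "
from cell import manip,readout
print(readout.get_obs()['time_s']); print(manip.sign_off())"
```

```text
21.1
the job is handed in; nothing more can be done
None
```

The job is handed in at about 21 s: the large mass is on the stem, turned opposite to the lower mass's slot, lying flat and released. Sign-off gives no verdict, so this rests on my own last checks.

**What I did:** I took the large plain disc from the middle of the cork board and slid it onto the stem from the robot's side (-x). I then turned it 90° clockwise around the stem, correcting about 1 mm of drift on the way. I lowered it until the force rose by about 3 N, opened the fingers and rose clear.

**Last checks:**
- **Position:** the mass centre is about 0.8 mm from the stem axis (limit 3 mm), measured at the knob.
- **Slot:** it points at -94.1° and the lower mass's slot at 85.3°, so they are about 0.6° off exactly opposite.
- **Lying flat:** the disc measures 30.0 mm in radius at the expected top height of 141 mm, which fits it lying flat on the lower mass.
- **Forces:** every side-force reading I took during insertion and turning was about 1 N or less.
- **Everything else:** nothing looks moved in the final top view. I judged this by eye and did not measure it.

**What went wrong or disagreed:**
- **First grip:** it showed about 16 N upward and I took it for the fingertips on the board, so I gripped again 4 mm higher. The second grip showed 13 N and cleared on lifting. I think it was the closing pads pushing the mass into the cork.
- **Slot end distance:** in the last picture it measured 2.2 mm behind the centre instead of 3 mm. The knob partly hides it there; earlier, clearer views gave 3.1 mm.

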